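# Set up a brush handle for its brass end knob and hold out the tin that rattles

## Robot

A 7-joint arm with a two-finger parallel gripper is mounted at the origin on the work surface. World frame = base frame: x ahead of the robot, y to its left, z up, the work surface at z = 0. Lengths are in m, angles in rad, forces in N, time in s.
With the tool pointing down it reaches from about 0.425 to 0.95 m from the base axis. Payload 4.7 kg.
Tool frame: the origin (TCP) lies at the very end of the fingers, on their centre line; the grasp point (between the pads) lies behind it (tcp_to_grasp is the z of the grasp point in the tool frame, in m); z points along the fingers, y is the direction in which the jaws open and shut (so a half turn about z gives the same grasp; the last joint's range is limited). The gripper opens to 87 mm and grips with 3 to 60 N. Pads are 19 mm wide; open, the fingers measure 117 mm over their backs; the gripper's body (75 mm by 190 mm) begins 51 mm behind the grasp point.
Start: joints at [1.309, 0.469, -0.049, 1.532, 0.024, 1.141, -0.082], TCP at [0.156, -0.657, 0.223] pointing down, gripper open.
Joint ranges: [-2.59, 2.59], [-0.33, 1.99], [-1.39, 1.29], [0.1, 2.45], [-1.04, 4.18], [0.21, 1.99], [-2.66, 2.66]. Speed limits (rad/s): [2.57, 2.57, 3.14, 3.14, 3.14, 3.14, 3.14].

## Interface

Orientations are given as a rotation vector (axis times angle).
In Python, from plant import * gives the robot as it stands.
- The arm moves only by the tool carry_out, never from a script. Its argument "steps" is a list of rows, each a list of 6 numbers: the shift along the tool's x, y, z in m, then the turn, a rotation vector about the tool's x, y, z in degrees. In form: [[dx, dy, dz, wx, wy, wz], ...]. A call has 1 to 8 rows; each row is the pose to reach, as a shift and turn from the pose commanded when the call began, along the tool's axes at that moment; what a row does not reach only later rows make up. A row lasts 1/10 s, in which the tool goes at most 50 mm and 8.59 degrees, less where a joint would pass 70% of its speed; a pose out of reach is approached as far as the arm can. A call with a gripper value outside its range is refused whole. "jaw" is the closure in counts, from 0 (fully open) to 255 (shut), set as the call begins (left out, the last holds). The fingers move at their own pace and stop on an object; the grip force is fixed at half the most. Time passes only in rows, so rows that repeat a pose let the fingers close. It gives the time, the measured TCP pose, the force and the opening at its end, in the units of the state.
- observe(): the state, without advancing time (a new reading comes with each control period).
- read_camera(name): name is "scene" or "top" or "wrist"; returns a dict with "color" (420x560x3 uint8, red, green, blue), "z_map" (420x560 float32, m along the optical axis (not along the pixel's ray), 0 where there is no reading), "fovy" (degrees; the focal length in pixels is half the picture's height over the tangent of half this angle, whatever the lens; pixels are square), "cx", "cy" (the principal point, pixels), "eye" and "rotation" of the camera in the world. Camera axes: x right, y down, z forward; pixel columns grow to the right and rows downward; lengths in m; the calibration is good to about 2 mm. A picture is of the moment at which its call begins.
- hand_in(): hands the job in, once; it reports no verdict.
Trained networks look in a picture, given as the dict that the camera call returned (one of the last four; its "shot" number tells which), for a name from the list of things; names that differ only in an ending like _2 or _b are one class to them, and where a whole thing is asked for, a point or a joint stands for the part that bears it (a point fixed in the world has none). Each returns a list of dicts, best first, with "p" (0 to 1); they miss things now and then, are a little off and sometimes report something else, mostly with a low value. They report only what shows in the picture. A call takes as long as a camera call. They do not tell look-alikes from the thing itself.
- silhouettes(name, picture): "pixels" (420x560 bool, what is visible of it) and "bbox" ([left, top, right, bottom] in pixels, round what is visible of it).
The state is a dict: "time": time; "joint_positions": joint angles; "joint_vel": joint speeds; "joint_torque": joint torques, N m; "tcp_pos": TCP position; "tcp_rot": TCP orientation; "wrist_force": force on the tool from outside, world axes, zero at the start; "torque": the same for the moment, N m; "grip_width": finger opening in m.
Only numpy, scipy, OpenCV 4.12 (cv2) and the standard library are available. Lean on these libraries where they do the work, as an engineer would, in place of code of your own. Each camera call takes 0.05 s, during which the arm holds its last target. There are 200 camera calls.

## Task

Get a brush handle ready for its end knob: stand the loose black handle, thin tenon up, in the free bore of the fitting block, all the way down, and let go. Then find which of the three closed tins has a loose brass knob in it: lift and shake them one at a time until one rattles, standing each silent tin back upright where it was. Finish while still holding the rattling tin, upright and still, a good 10 cm above the middle of the green mat for the maker to take; do not put it down or let go, and leave everything else on the bench where it is.

Things in the scene. Friction and masses are not known exactly. Their poses are not given: they have to be found in the camera images.
- tin_a: closed red tin, aluminium lid, paper labels, 104 (x) x 50 (y) x 54 mm tall; all three look alike, about 0.37 kg each (a tenth off, at random). One (it varies which) has a loose 38 mm, 245 g brass ball in its 96 x 42 x 45 mm hollow, which rolls freely along x and knocks on the ends when shaken; the others are packed tight and silent. Origin: centre of its underside; z up
- tin_b: closed red tin, aluminium lid, paper labels, 104 (x) x 50 (y) x 54 mm tall; all three look alike, about 0.37 kg each (a tenth off, at random). One (it varies which) has a loose 38 mm, 245 g brass ball in its 96 x 42 x 45 mm hollow, which rolls freely along x and knocks on the ends when shaken; the others are packed tight and silent. Origin: centre of its underside; z up
- tin_c: closed red tin, aluminium lid, paper labels, 104 (x) x 50 (y) x 54 mm tall; all three look alike, about 0.37 kg each (a tenth off, at random). One (it varies which) has a loose 38 mm, 245 g brass ball in its 96 x 42 x 45 mm hollow, which rolls freely along x and knocks on the ends when shaken; the others are packed tight and silent. Origin: centre of its underside; z up
- handle: turned black-lacquered brush handle with a pale tenon and brass ring, standing loose on the bench: straight, 24 mm diameter, 102 mm tall with a 2 mm chamfer at the foot, plus a 9 mm tenon 8 mm tall on top (110 mm in all), about 50 g; origin at the centre of its foot, z up along it
- block: fixed pale beech fitting block, 70 (x) x 160 (y) x 47 mm tall, with two upright bores on its long (y) centre line, 80 mm apart; origin at the centre of its underside
- block_hole0 (a point): centre of the mouth of the free bore, in the block's top face (47 mm above the bench): 26.5 mm wide, 2 mm chamfer, 35 mm deep with a flat floor; axes as the block's
- mat: fixed green cutting mat, 160 (x) x 240 (y) mm, 2 mm thick, with white grid lines: the maker's place; origin at its centre, on the underside
- done_handle: finished handle standing in the other bore of the block, same size with a 38 mm brass ball on top (its top 150 mm above the bench): leave it; origin at the centre of its foot
- glue: white glue bottle with red cap, 48 mm diameter, 120 mm tall: leave it; origin at the centre of its underside
- bowl: brown glazed bowl, 120 mm wide, 60 mm tall: leave it; origin at the centre of its underside
- ink: small black jar, 32 mm diameter, 42 mm tall: leave it; origin at the centre of its underside
- flat_brush: flat brush with a wooden handle, lying on the bench, 200 mm long, 20 mm high: leave it; origin under its middle
- pot: bamboo pot, 90 mm diameter, 110 mm tall, with brushes rising to 225 mm: leave it; origin at the centre of its underside
Not all that is in view belongs to the job. Leave any orange or purple look-alike of the tin_a alone. What is shaped like the tin_b but orange is not meant.

How it is judged:
On the way, in this order (a step that is already met when the one before it is completed fails the run):
1. the handle stands let go in the free bore, upright and down on its floor (horizontal distance between handle and block_hole0 below 0.005 m and z of handle in the frame of block_hole0 below -0.03 m and angle between handle's own z axis and vertical below 0.12 rad and contact force between the fingers and handle below 0.1 N), for 0.3 s.
2. the tin with the loose knob, held clear of the bench, has been shaken so that the knob rolls or knocks inside (((horizontal distance between knob_center and tin_a below 0.05 m and height (world z) of tin_a above 0.015 m and contact force between the fingers and tin_a above 1 N and (contact force between knob and tin_a above 4.5 N or angular speed of knob above 5 rad/s)) or (horizontal distance between knob_center and tin_b below 0.05 m and height (world z) of tin_b above 0.015 m and contact force between the fingers and tin_b above 1 N and (contact force between knob and tin_b above 4.5 N or angular speed of knob above 5 rad/s)) or (horizontal distance between knob_center and tin_c below 0.05 m and height (world z) of tin_c above 0.015 m and contact force between the fingers and tin_c above 1 N and (contact force between knob and tin_c above 4.5 N or angular speed of knob above 5 rad/s)))).
At the end, for the whole second after the job is handed in: Handle in the free bore, within 5 mm of its axis, 30 mm deep, tilt < 0.12 rad, let go. Rattling tin gripped over the mat: underside > 80 mm up, within 70 mm of mat centre, tilt < 0.26 rad, still. Silent tins upright on the bench, released, within 60 mm of where they were (all of step 1 and ((horizontal distance between knob_center and tin_a below 0.05 m and horizontal distance between tin_a and mat below 0.07 m and height (world z) of tin_a above 0.08 m and angle between tin_a's own z axis and vertical below 0.26 rad and linear speed of tin_a below 0.03 m/s and contact force between the fingers and tin_a above 1 N and distance of each of tin_b, tin_c from where it was at the start of the episode below 0.06 m and angle between each of tin_b, tin_c's own z axis and vertical below 0.1 rad and height (world z) of each of tin_b, tin_c below 0.008 m and contact force between the fingers and tin_b below 0.1 N and contact force between the fingers and tin_c below 0.1 N) or (horizontal distance between knob_center and tin_b below 0.05 m and horizontal distance between tin_b and mat below 0.07 m and height (world z) of tin_b above 0.08 m and angle between tin_b's own z axis and vertical below 0.26 rad and linear speed of tin_b below 0.03 m/s and contact force between the fingers and tin_b above 1 N and distance of each of tin_a, tin_c from where it was at the start of the episode below 0.06 m and angle between each of tin_a, tin_c's own z axis and vertical below 0.1 rad and height (world z) of each of tin_a, tin_c below 0.008 m and contact force between the fingers and tin_a below 0.1 N and contact force between the fingers and tin_c below 0.1 N) or (horizontal distance between knob_center and tin_c below 0.05 m and horizontal distance between tin_c and mat below 0.07 m and height (world z) of tin_c above 0.08 m and angle between tin_c's own z axis and vertical below 0.26 rad and linear speed of tin_c below 0.03 m/s and contact force between the fingers and tin_c above 1 N and distance of each of tin_a, tin_b from where it was at the start of the episode below 0.06 m and angle between each of tin_a, tin_b's own z axis and vertical below 0.1 rad and height (world z) of each of tin_a, tin_b below 0.008 m and contact force between the fingers and tin_a below 0.1 N and contact force between the fingers and tin_b below 0.1 N))); the arm keeps its last pose, push and grip.
It fails at once if the finished handle, glue bottle, bowl, ink jar, flat brush or pot of brushes is moved more than 30 mm (distance of any of done_handle, glue, bowl, ink, flat_brush, pot from where it was at the start of the episode above 0.03 m).
It also fails if it takes over 72 s, if anything falls off the work surface, if the arm or the gripper's body presses on something with over 40 N, if the wrist force passes 120 N, or if a joint passes its speed limit or range.

## Working session

There is one attempt and no reset: what is moved stays moved. The work goes in short steps, Python scripts to look and compute and a tool call to move; the robot and the scene stay as the last step left them, time stands still between calls to the robot, and variables do not carry over. Pictures are saved under pics/ and viewed, about 8 in all and at most 12, crops included, and the job is handed in when it is done.

Besides the shell and the picture viewer there is one more tool, called after ">>>" in YAML: its name, and indented under it one key for each argument. carry_out: Moves the arm, as the interface text tells. Its arguments: {"type":"object","properties":{"steps":{"type":"array","items":{"type":"array","items":{"type":"number"}}},"jaw":{"type":"number"}},"required":["steps"]}

```bash
ls; mkdir -p pics; cat > h.py <<'E'
from plant import *
import numpy as np, cv2
from scipy.spatial.transform import Rotation as R
def cloud(p):
    f=210/np.tan(np.radians(p["fovy"])/2); z=p["z_map"]
    v,u=np.mgrid[0:420,0:560]
    c=np.stack([(u-p["cx"])/f*z,(v-p["cy"])/f*z,z],-1)
    rot=np.array(p["rotation"]); rot=rot if rot.shape==(3,3) else R.from_rotvec(rot).as_matrix()
    return c@rot.T+np.array(p["eye"])
def save(p,n): cv2.imwrite(f"pics/{n}.png",p["color"][:,:,::-1])
E
python3 - <<'E'
from h import *
s=observe(); print({k:np.round(v,3) for k,v in s.items()})
try: print(tcp_to_grasp)
except Exception as e: print(e)
ims=[]
for n in("scene","top"):
    p=read_camera(n); print(n,p["eye"],np.round(p["rotation"],3),p["fovy"]); save(p,n); c=cloud(p)
    for o in("tin_a","handle","block","mat","done_handle","glue","bowl","ink","flat_brush","pot"):
        for d in silhouettes(o,p):
            m=d["pixels"]&(p["z_map"]>0); q=c[m]
            if len(q)<5: continue
            zt=np.percentile(q[:,2],95); t=q[q[:,2]>zt-.008]
            r=cv2.minAreaRect((t[:,:2]*1000).astype(np.float32))
            print(n,o,round(d["p"],2),d["bbox"],"ztop %.3f"%zt,"rect",np.round(r[0],0),np.round(r[1],0),round(r[2]),p["color"][m].mean(0).astype(int))
E
```

```text
pics
{'time': np.float64(0.0), 'joint_positions': array([ 1.309,  0.469, -0.049,  1.534,  0.024,  1.141, -0.082]), 'joint_vel': array([ 0.001,  0.   , -0.001, -0.001,  0.   , -0.001,  0.   ]), 'joint_torque': array([ 0.0000e+00, -5.0798e+01, -8.0000e-02, -2.3615e+01, -6.1000e-02,
        3.8000e-02,  0.0000e+00]), 'tcp_pos': array([ 0.156, -0.656,  0.221]), 'tcp_rot': array([-3.118, -0.365,  0.   ]), 'wrist_force': array([ 0.796,  0.554, -0.068]), 'torque': array([ 0.093, -0.066,  0.012]), 'grip_width': np.float64(0.087)}
-0.0187
scene [ 1.34351858 -0.47500098  0.74344218] [-1.92  -1.123  0.572] 57.4251579983905
scene tin_a 0.87 [324.0, 180.5, 354.2, 207.2] ztop 0.059 rect [437. 293.] [ 52. 109.] 86 [204 160 154]
scene tin_a 0.8 [276.2, 174.6, 308.3, 191.8] ztop 0.058 rect [276. 202.] [102.  58.] 63 [231 171 107]
scene tin_a 0.72 [296.3, 195.3, 324.3, 225.1] ztop 0.058 rect [466. 148.] [ 51. 105.] 84 [203 160 153]
scene tin_a 0.59 [257.5, 199.9, 288.4, 229.3] ztop 0.058 rect [438.  27.] [106.  52.] 11 [207 166 161]
scene tin_a 0.59 [175.3, 207.9, 210.1, 234.0] ztop 0.057 rect [ 328. 
[... 2682 characters left out ...]
lue 0.8 [354.1, 128.0, 368.9, 149.9] ztop 0.121 rect [ 698. -249.] [21. 19.] 41 [149 119 108]
top glue 0.23 [192.3, 205.9, 213.8, 241.6] ztop 0.058 rect [435. 290.] [ 51. 104.] 88 [225 212 207]
top bowl 0.62 [394.7, 131.3, 429.0, 184.3] ztop 0.024 rect [ 645. -433.] [ 41. 199.] 60 [164 149 134]
top bowl 0.57 [158.5, 133.5, 191.3, 170.3] ztop 0.060 rect [673. 379.] [117. 112.] 3 [181 101  62]
top ink 0.62 [322.2, 196.7, 374.5, 224.5] ztop 0.052 rect [ 461. -197.] [160.  70.] 81 [211 175 122]
top flat_brush 0.91 [396.9, 131.4, 428.9, 181.2] ztop 0.024 rect [ 645. -433.] [ 40. 199.] 60 [172 158 143]
top pot 0.74 [102.4, 198.3, 150.8, 234.6] ztop 0.209 rect [433. 505.] [69. 88.] 18 [124  92  64]
```

```bash
python3 - <<'E'
import cv2,numpy as np
a=cv2.imread('pics/top.png')[110:300,90:450]; b=cv2.imread('pics/scene.png')[110:370,110:440]
a=cv2.resize(a,(570,300)); b=cv2.resize(b,(380,300))
a=cv2.resize(cv2.imread('pics/top.png')[110:300,90:450],(570,300),interpolation=cv2.INTER_CUBIC)
c=np.zeros((600,570,3),np.uint8); c[:300]=a; c[300:,:380]=b
cv2.imwrite('pics/c1.png',c)
E
```

```text
(no output)
```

View pics/c1.png

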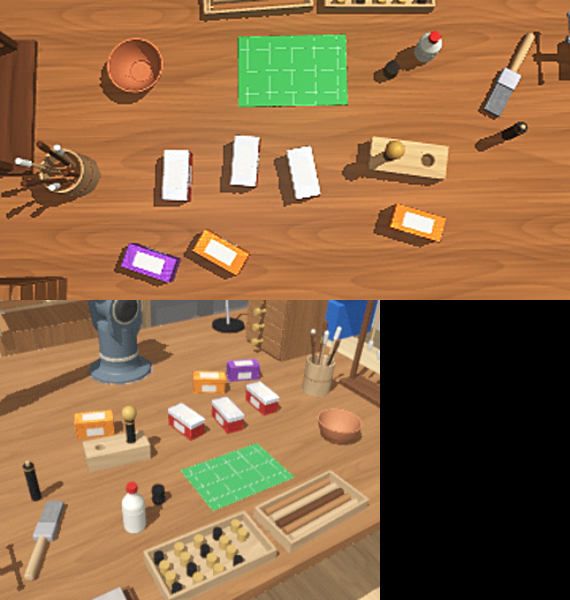

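```bash
cat >> h.py <<'E'
def go(x,y,z,jawdeg=None,s=None):
    """tool-frame shift/turn to TCP xyz with tool y along +-jawdeg, tool straight down"""
    s=s or observe(); A=R.from_rotvec(s["tcp_rot"]); p=np.array(s["tcp_pos"])
    d=A.inv().apply(np.array([x,y,z])-p)
    out=[]
    for k in (0,180):
        a=np.radians((jawdeg if jawdeg is not None else 0)+k); ty=np.array([np.cos(a),np.sin(a),0]); tz=np.array([0,0,-1.])
        B=R.from_matrix(np.column_stack([np.cross(ty,tz),ty,tz]))
        out.append((A.inv()*B).as_rotvec(degrees=True))
    w=min(out,key=np.linalg.norm)
    print("shift",np.round(d,4),"turn",np.round(w,2),"| other",np.round(max(out,key=np.linalg.norm),1),"q",np.round(s["joint_positions"],2),"t",s["time"])
E
python3 - <<'E'
from h import *
A=R.from_rotvec(observe()["tcp_rot"]).as_matrix(); print(A.round(2))
go(.513,-.414,.16,-9)
E
```

```text
[[ 0.97  0.23  0.  ]
 [ 0.23 -0.97 -0.  ]
 [ 0.    0.   -1.  ]]
shift [ 0.4036 -0.1538  0.0626] turn [  0.     0.   -67.66] | other [  0.   -0.  112.3] q [ 1.31  0.47 -0.05  1.53  0.02  1.14 -0.08] t 1.1
```

>>> carry_out:
  steps:
    - [0.05, -0.02, 0.0, 0, 0, -8.5]
    - [0.1, -0.04, 0.01, 0, 0, -17]
    - [0.15, -0.06, 0.02, 0, 0, -25.5]
    - [0.2, -0.08, 0.03, 0, 0, -34]
    - [0.25, -0.1, 0.04, 0, 0, -42]
    - [0.3, -0.12, 0.05, 0, 0, -50]
    - [0.35, -0.14, 0.06, 0, 0, -59]
    - [0.4036, -0.1538, 0.0626, 0, 0, -67.66]

```text
time: 1.9
tcp_pos: [0.4817, -0.4314, 0.1631]
tcp_rot: [-2.391, -2.037, 0.001]
wrist_force: [0.2, 0.0, -0.2]
grip_width: 0.0867
```

```bash
python3 - <<'E'
from h import *
go(.513,-.414,.16,-9)
p=read_camera("wrist"); save(p,"w1"); c=cloud(p); print(p["eye"],p["fovy"])
for o in("handle",):
  for d in silhouettes(o,p):
    m=d["pixels"]&(p["z_map"]>0); q=c[m]; t=q[(q[:,2]>.085)&(q[:,2]<.115)]
    print(d["p"],d["bbox"],len(q),len(t))
    for lo,hi in((0,.08),(.08,.098),(.098,.104),(.104,.115)):
        t=q[(q[:,2]>lo)&(q[:,2]<hi)]
        if len(t)>3: print(lo,hi,len(t),t.mean(0).round(4),t.min(0).round(4),t.max(0).round(4))
E
```

```text
shift [0.0222 0.0282 0.0031] turn [-0.06 -0.01 -0.13] | other [-0.000e+00  1.000e-01  1.799e+02] q [ 0.94  0.51 -0.39  1.65  0.22  1.03  0.32] t 1.9
[ 0.49306693 -0.36085839  0.32482019] 70.10928159437753
0.71 [296.7, 165.9, 332.6, 208.9] 1170 817
0 0.08 309 [ 0.5094 -0.4052  0.0445] [ 0.5007 -0.4504  0.    ] [ 0.5358 -0.4018  0.0796]
0.08 0.098 112 [ 0.5093 -0.4046  0.0907] [ 0.5004 -0.4191  0.0803] [ 0.5244 -0.4016  0.098 ]
0.098 0.104 598 [ 0.5123 -0.4126  0.1014] [ 0.5008 -0.4253  0.0983] [ 0.5243 -0.4019  0.1038]
0.104 0.115 131 [ 0.5124 -0.4131  0.1092] [ 0.5081 -0.4178  0.104 ] [ 0.5167 -0.4091  0.1111]
```

View pics/w1.png

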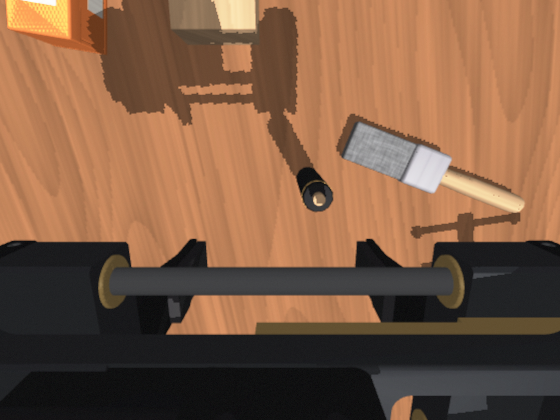

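>>> carry_out:
  steps:
    - [0.0227, 0.0275, 0.003, 0, 0, 0]
    - [0.0227, 0.0275, 0.003, 0, 0, 0]
    - [0.0227, 0.0275, 0.04, 0, 0, 0]
    - [0.0227, 0.0275, 0.08, 0, 0, 0]
    - [0.0227, 0.0275, 0.102, 0, 0, 0]
    - [0.0227, 0.0275, 0.102, 0, 0, 0]

```text
time: 2.6
tcp_pos: [0.5087, -0.4142, 0.0579]
tcp_rot: [-2.393, -2.025, 0.003]
wrist_force: [-1.2, -0.9, 0.5]
grip_width: 0.087
```

```bash
python3 - <<'E'
from h import *
go(.5124,-.4133,.061,-9)
E
```

```text
shift [ 0.0015  0.0035 -0.0031] turn [-0.4  -0.17 -0.52] | other [ -0.3   0.6 179.5] q [ 0.87  0.64 -0.36  1.7   0.28  0.86  0.22] t 2.6
```

>>> carry_out:
  steps:
    - [0.0015, 0.0035, -0.003, 0, 0, -0.5]
    - [0.0015, 0.0035, -0.003, 0, 0, -0.5]

```text
time: 2.8
tcp_pos: [0.5176, -0.4149, 0.0673]
tcp_rot: [2.384, 2.038, 0.003]
wrist_force: [0.4, 0.2, 0.9]
grip_width: 0.0869
```

>>> carry_out:
  steps:
    - [0, 0, 0, 0, 0, 0]
    - [0, 0, 0, 0, 0, 0]
    - [0, 0, 0, 0, 0, 0]
    - [0, 0, 0, 0, 0, 0]
    - [0, 0, 0, 0, 0, 0]
    - [0, 0, 0, 0, 0, 0]
    - [0, 0, 0, 0, 0, 0]
    - [0, 0, 0, 0, 0, 0]
  jaw: 255

```text
time: 3.6
tcp_pos: [0.5154, -0.4142, 0.0646]
tcp_rot: [-2.388, -2.041, 0.0]
wrist_force: [-0.2, -0.2, 0.1]
grip_width: 0.0309
```

>>> carry_out:
  steps:
    - [0, 0, -0.03, 0, 0, 0]
    - [0, 0, -0.06, 0, 0, 0]
    - [0, 0, -0.09, 0, 0, 0]
    - [0, 0, -0.09, 0, 0, 0]

```text
time: 4.0
tcp_pos: [0.5181, -0.4156, 0.1595]
tcp_rot: [2.382, 2.035, 0.003]
wrist_force: [0.5, -0.1, -1.3]
grip_width: 0.0231
```

```bash
python3 - <<'E'
from h import *
go(.456,-.234,.15,-9)
p=read_camera("wrist"); c=cloud(p)
for o in("handle","block"):
  for d in silhouettes(o,p):
    m=d["pixels"]&(p["z_map"]>0); q=c[m]
    print(o,d["p"],d["bbox"],len(q),q.mean(0).round(3),q.max(0).round(3))
    if o=="block":
        t=q[(q[:,2]>.04)&(q[:,2]<.055)]; r=cv2.minAreaRect((t[:,:2]*1000).astype(np.float32)); print(r)
save(p,"w2")
p=read_camera("top"); save(p,"t2"); c=cloud(p)
z=c[...,2]; cand=c[(abs(z-.05)<.004)&(abs(c[...,0]-.46)<.06)&(abs(c[...,1]+.2)<.12)]
print(len(cand), cv2.minAreaRect((cand[:,:2]*1000).astype(np.float32)))
E
```

```text
shift [ 0.1697 -0.0897  0.0081] turn [0.46 0.23 0.02] | other [  -0.4    0.7 -180. ] q [ 0.89  0.53 -0.39  1.62  0.23  1.03  0.27] t 4.0
handle 0.83 [260.6, 206.8, 302.0, 265.7] 1914 [ 0.519 -0.408  0.147] [ 0.531 -0.404  0.179]
block 0.61 [119.6, 3.8, 225.3, 66.5] 6317 [ 0.455 -0.253  0.039] [ 0.494 -0.207  0.049]
((453.113037109375, -250.90318298339844), (42.27107620239258, 70.9275894165039), 80.7456283569336)
block 0.41 [260.5, 206.6, 301.7, 266.6] 1970 [ 0.519 -0.408  0.145] [ 0.531 -0.404  0.179]
((0.0, 0.0), (0.0, 0.0), 0.0)
577 ((461.0055236816406, -197.03138732910156), (159.87147521972656, 70.19661712646484), 80.90794372558594)
```

View pics/w2.png

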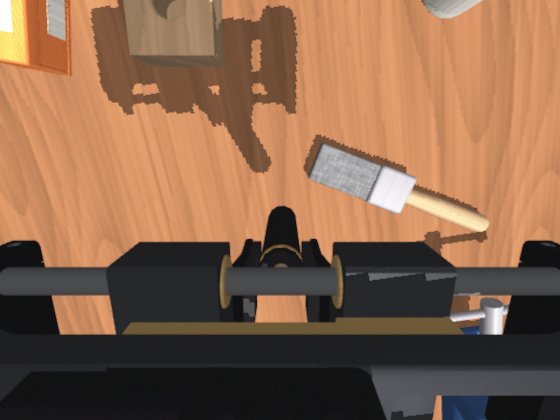

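>>> carry_out:
  steps:
    - [0.04, -0.03, 0.002, 0, 0, 0]
    - [0.075, -0.06, 0.004, 0, 0, 0]
    - [0.1, -0.085, 0.006, 0, 0, 0]
    - [0.11, -0.09, 0.006, 0, 0, 0]
    - [0.11, -0.09, 0.006, 0, 0, 0]
    - [0.11, -0.09, 0.006, 0, 0, 0]
    - [0.11, -0.09, 0.006, 0, 0, 0]
    - [0.11, -0.09, 0.006, 0, 0, 0]

```text
time: 5.0
tcp_pos: [0.4442, -0.2926, 0.1484]
tcp_rot: [2.39, 2.039, 0.001]
wrist_force: [0.4, -0.2, -0.1]
grip_width: 0.0231
```

```bash
cat > bore.py <<'E'
from h import *
from scipy.optimize import least_squares
s=observe(); print(np.round(s["tcp_pos"],4),np.round(s["tcp_rot"],3))
p=read_camera("wrist"); c=cloud(p)
A=R.from_rotvec(s["tcp_rot"])
for d in silhouettes("handle",p)[:1]:
    q=A.inv().apply(c[d["pixels"]&(p["z_map"]>0)]-s["tcp_pos"]); print("handle in tool",d["bbox"])
    q=q[(abs(q[:,1])<.02)&(abs(q[:,0])<.03)]
    b=q[(q[:,2]>-.035)&(q[:,2]<.065)]
    def f(v): 
        e=np.hypot(b[:,0]-v[0]-v[2]*b[:,2],b[:,1]-v[1]-v[3]*b[:,2])-.012
        return e
    r=least_squares(f,[0,0,0,0],loss="soft_l1",f_scale=.001); print("fit x0,y0,sx,sy",r.x.round(4),"rms",np.sqrt((r.fun**2).mean()).round(4),"z",q[:,2].min().round(3),q[:,2].max().round(3))
z=c[...,2]; x=c[...,0];y=c[...,1]
near=(np.hypot(x-.456,y+.234)<.028)
top=near&(abs(z-.047)<.004); print("top z",np.median(z[top]),top.sum())
# deep pixels: inside the mouth, project rays on top plane
ray=c-np.array(p["eye"]); t=(np.median(z[top])-p["eye"][2])/ray[...,2]; m=np.array(p["eye"])+ray*t[...,None]
mm=(np.hypot(m[...,0]-.456,m[...,1]+.234)<.028)&(p["z_map"]>0)&(z<np.median(z[top])-.003)
mm=cv2.morphologyEx(mm.astype(np.uint8),cv2.MORPH_OPEN,np.ones((3,3)))
cn,_=cv2.findContours(mm,cv2.RETR_EXTERNAL,cv2.CHAIN_APPROX_NONE)
k=max(cn,key=cv2.contourArea)[:,0]; P=m[k[:,1],k[:,0],:2]
g=least_squares(lambda v:np.hypot(P[:,0]-v[0],P[:,1]-v[1])-v[2],[.456,-.234,.014],loss="soft_l1",f_scale=.001)
print("bore",g.x.round(4),np.sqrt((g.fun**2).mean()).round(4),len(P))
b=(abs(z-np.median(z[top]))<.003)&(np.hypot(x-.46,y+.2)<.1); print(cv2.minAreaRect((c[b][:,:2]*1000).astype(np.float32)))
save(p,"w3")
E
python3 bore.py
```

```text
[ 0.4442 -0.2926  0.1484] [2.390e+00 2.039e+00 1.000e-03]
handle in tool [258.4, 205.0, 300.4, 267.8]
fit x0,y0,sx,sy [-0.0023 -0.0002  0.0182  0.0048] rms 0.0017 z -0.018 0.085
top z 0.046547380955377804 2657
bore [ 0.4562 -0.2318  0.0127] 0.0002 87
((428.9638671875, -193.38088989257812), (147.36898803710938, 136.10121154785156), 80.93122100830078)bore.py:18: RuntimeWarning: divide by zero encountered in divide
  ray=c-np.array(p["eye"]); t=(np.median(z[top])-p["eye"][2])/ray[...,2]; m=np.array(p["eye"])+ray*t[...,None]
bore.py:18: RuntimeWarning: invalid value encountered in multiply
  ray=c-np.array(p["eye"]); t=(np.median(z[top])-p["eye"][2])/ray[...,2]; m=np.array(p["eye"])+ray*t[...,None]
```

View pics/w3.png

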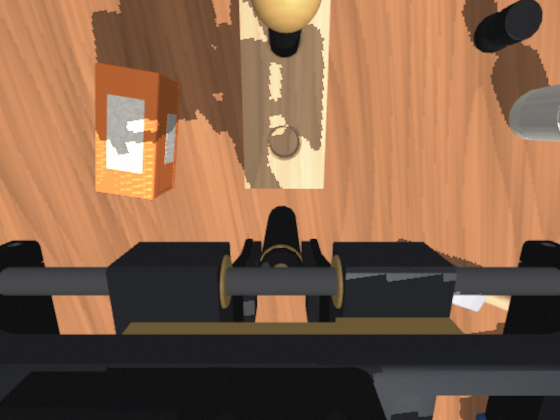

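>>> carry_out:
  steps:
    - [0.02, 0.001, 0, 0, 0, 0]
    - [0.04, 0.002, 0, 0, 0, 0]
    - [0.055, 0.002, 0, 0, 0, 0]
    - [0.0628, 0.0022, 0, 0, 0, 0]
    - [0.0628, 0.0022, 0, 0, 0, 0]
    - [0.0628, 0.0022, 0, 0, 0, 0]
    - [0.0628, 0.0022, 0, 0, 0, 0]
    - [0.0628, 0.0022, 0, 0, 0, 0]

```text
time: 5.9
tcp_pos: [0.4554, -0.2307, 0.1486]
tcp_rot: [2.39, 2.039, -0.0]
wrist_force: [-0.2, 0.3, -1.2]
grip_width: 0.023
```

```bash
python3 - <<'E'
from h import *
go(.4562+.0008*.156,-.2318+.0008*.988,.097,-9)
s=observe(); p=read_camera("wrist"); c=cloud(p); A=R.from_rotvec(s["tcp_rot"])
d=silhouettes("handle",p)[0]; m=d["pixels"]&(p["z_map"]>0)
q=A.inv().apply(c[m]-s["tcp_pos"]); print(d["bbox"],np.percentile(q,[1,50,99],axis=0).round(4))
for lo in np.arange(-.02,.09,.01):
    t=q[(q[:,2]>lo)&(q[:,2]<lo+.01)]
    if len(t): print(round(lo,2),len(t),t.mean(0).round(4),t[:,0].max().round(4))
save(p,"w4")
E
```

```text
shift [-0.0002  0.0009  0.0516] turn [ 0.    0.02 -0.06] | other [  0.   -0.  179.9] q [ 0.77  0.32 -0.47  1.98  0.19  0.88  0.05] t 5.9
[258.6, 206.4, 302.4, 266.9] [[ 0.0016 -0.0113 -0.0162]
 [ 0.0082  0.      0.0046]
 [ 0.0108  0.0108  0.0817]]
-0.02 639 [ 0.0061 -0.0002 -0.0142] 0.011
-0.01 235 [ 0.0087 -0.0002 -0.0052] 0.0112
0.0 197 [ 0.0082 -0.0002  0.0051] 0.0106
0.01 179 [0.0082 0.0002 0.0148] 0.0109
0.02 154 [ 0.0082 -0.0003  0.025 ] 0.0109
0.03 124 [ 0.0082 -0.0004  0.0349] 0.0105
0.04 113 [ 0.0083 -0.0003  0.0447] 0.0106
0.05 98 [ 0.0083 -0.0002  0.0549] 0.0105
0.06 84 [ 0.0082 -0.      0.065 ] 0.0105
0.07 76 [0.0082 0.0004 0.0748] 0.0105
0.08 28 [0.0077 0.0014 0.0821] 0.0102
```

>>> carry_out:
  steps:
    - [0.0003, 0.0008, 0.005, 0, 0, 0]
    - [0.0003, 0.0008, 0.01, 0, 0, 0]
    - [0.0003, 0.0008, 0.014, 0, 0, 0]
    - [0.0003, 0.0008, 0.018, 0, 0, 0]
    - [0.0003, 0.0008, 0.022, 0, 0, 0]
    - [0.0003, 0.0008, 0.022, 0, 0, 0]

```text
time: 6.6
tcp_pos: [0.456, -0.2294, 0.1259]
tcp_rot: [-2.387, -2.04, 0.001]
wrist_force: [0.1, 0.2, 0.1]
grip_width: 0.0227
```

>>> carry_out:
  steps:
    - [0, 0, 0.005, 0, 0, 0]
    - [0, 0, 0.01, 0, 0, 0]
    - [0, 0, 0.015, 0, 0, 0]
    - [0, 0, 0.02, 0, 0, 0]
    - [0, 0, 0.025, 0, 0, 0]
    - [0, 0, 0.028, 0, 0, 0]
    - [0, 0, 0.028, 0, 0, 0]

```text
time: 7.3
tcp_pos: [0.4568, -0.2297, 0.0986]
tcp_rot: [2.388, 2.041, 0.0]
wrist_force: [-0.3, -0.1, 0.3]
grip_width: 0.0234
```

>>> carry_out:
  steps:
    - [0, 0, 0.002, 0, 0, 0]
    - [0, 0, 0.003, 0, 0, 0]
    - [0, 0, 0.003, 0, 0, 0]

```text
time: 7.6
tcp_pos: [0.458, -0.2304, 0.0983]
tcp_rot: [2.386, 2.038, 0.0]
wrist_force: [-3.2, 1.2, 18.5]
grip_width: 0.0227
```

>>> carry_out:
  steps:
    - [0, 0, 0, 0, 0, 0]
    - [0, 0, 0, 0, 0, 0]
    - [0, 0, 0, 0, 0, 0]
    - [0, 0, 0, 0, 0, 0]
    - [0, 0, 0, 0, 0, 0]
    - [0, 0, 0, 0, 0, 0]
    - [0, 0, 0, 0, 0, 0]
  jaw: 0

```text
time: 8.3
tcp_pos: [0.4564, -0.2296, 0.0955]
tcp_rot: [-2.388, -2.041, 0.0]
wrist_force: [0.5, -0.5, 0.2]
grip_width: 0.0707
```

>>> carry_out:
  steps:
    - [0, 0, -0.03, 0, 0, 0]
    - [0, 0, -0.06, 0, 0, 0]
    - [0, 0, -0.1, 0, 0, 0]
    - [0, 0, -0.13, 0, 0, 0]
    - [0, 0, -0.13, 0, 0, 0]
    - [0, 0, -0.13, 0, 0, 0]
    - [0, 0, -0.13, 0, 0, 0]

```text
time: 9.0
tcp_pos: [0.4555, -0.2294, 0.2244]
tcp_rot: [-2.387, -2.04, 0.002]
wrist_force: [-0.4, 0.4, 0.2]
grip_width: 0.0869
```

```bash
python3 - <<'E'
from h import *
p=read_camera("wrist"); c=cloud(p); ims=[p["color"]]
for n in ("wrist","scene","top"):
    if n!="wrist": p=read_camera(n); c=cloud(p)
    q=c[(np.hypot(c[...,0]-.456,c[...,1]+.232)<.025)&(c[...,2]>.06)]
    if len(q):
        print(n,len(q),"zmax",q[:,2].max().round(4)); t=q[q[:,2]>.116]; b=q[(q[:,2]>.107)&(q[:,2]<.116)]; lo=q[q[:,2]<.09]
        for w in(t,b,lo): print(len(w),w.mean(0).round(4) if len(w) else None)
    if n=="scene": save(p,"s5")
go(.436,.024,.15,100)
# tins
for n in("top","scene"):
    p=read_camera(n); c=cloud(p)
    for d in silhouettes("tin_a",p):
        m=d["pixels"]&(p["z_map"]>0); q=c[m]; t=q[(q[:,2]>.05)&(q[:,2]<.065)]
        if len(t)>20 and q[:,0].mean()>.38:
            print(n,d["p"],cv2.minAreaRect((t[:,:2]*1000).astype(np.float32)))
E
```

```text
wrist 687 zmax 0.123
85 [ 0.457  -0.2308  0.1211]
420 [ 0.4571 -0.2297  0.1129]
114 [ 0.4581 -0.2219  0.0756]
scene 980 zmax 0.6034
839 [ 0.4617 -0.2337  0.4521]
29 [ 0.4647 -0.2329  0.1127]
70 [ 0.4649 -0.2338  0.0747]
top 445 zmax 0.6014
405 [ 0.4562 -0.2319  0.5727]
18 [ 0.4566 -0.2309  0.113 ]
16 [ 0.4516 -0.2276  0.0763]
shift [ 0.2471 -0.0588  0.0747] turn [-1.500e-01  4.000e-02  7.103e+01] | other [  -0.    -0.2 -109. ] q [ 0.8   0.24 -0.49  1.89  0.13  1.04  0.1 ] t 9.15
top 0.83 ((462.2380676269531, 144.9086151123047), (51.144386291503906, 104.7135238647461), 84.96285247802734)
top 0.79 ((434.6485900878906, 22.902942657470703), (103.95860290527344, 50.22686004638672), 10.058527946472168)
scene 0.61 ((465.3818664550781, 148.4102325439453), (52.86539077758789, 106.50970458984375), 84.24180603027344)
scene 0.58 ((437.6242980957031, 27.68326187133789), (107.62861633300781, 53.24715042114258), 10.179230690002441)
scene 0.56 ((440.314208984375, 294.7017822265625), (54.03204345703125, 106.3675308227539), 84.79513549804688)
```

>>> carry_out:
  steps:
    - [0.02, -0.005, 0, 0, 0, -8]
    - [0.06, -0.015, 0, 0, 0, -16]
    - [0.1, -0.025, 0, 0, 0, -24]
    - [0.14, -0.035, 0, 0, 0, -32]
    - [0.18, -0.043, 0, 0, 0, -40]
    - [0.22, -0.052, 0, 0, 0, -48]
    - [0.24, -0.057, 0, 0, 0, -56]
    - [0.248, -0.0588, 0, 0, 0, -64]

```text
time: 10.15
tcp_pos: [0.4366, 0.0274, 0.2258]
tcp_rot: [0.928, 3.001, 0.001]
wrist_force: [-0.9, -1.0, -0.6]
grip_width: 0.0871
```

>>> carry_out:
  steps:
    - [0, 0, 0.0, 0, 0, -8]
    - [0, 0, 0.0, 0, 0, -16]
    - [0, 0, 0.02, 0, 0, -24]
    - [0, 0, 0.04, 0, 0, -32]
    - [0, 0, 0.05, 0, 0, -40]
    - [0, 0, 0.06, 0, 0, -45]
    - [0, 0, 0.06, 0, 0, -45]
    - [0, 0, 0.06, 0, 0, -45]

```text
time: 10.95
tcp_pos: [0.4371, 0.0246, 0.1657]
tcp_rot: [0.272, -3.13, -0.0]
wrist_force: [-0.3, 1.5, 0.1]
grip_width: 0.087
```

```bash
cat > tin.py <<'E'
from h import *
import sys
X,Y,J=map(float,sys.argv[1:4]); s=observe()
p=read_camera("wrist"); c=cloud(p); save(p,sys.argv[4])
q=c[(abs(c[...,2]-.054)<.006)&(np.hypot(c[...,0]-X,c[...,1]-Y)<.075)]
r=cv2.minAreaRect((q[:,:2]*1000).astype(np.float32)); print(r,len(q),np.median(q[:,2]))
go(X,Y,.012,J)
if len(sys.argv)<6: go(r[0][0]/1000,r[0][1]/1000,.012,J)
E
python3 tin.py .436 .025 100 w6
```

```text
((436.5282897949219, 27.67102813720703), (103.87357330322266, 51.16530227661133), 9.963936805725098) 5721 0.05377527159212542
shift [0.0015 0.0007 0.154 ] turn [-0.01  0.04 -0.07] | other [1.000e-01 0.000e+00 1.799e+02] q [ 0.65  0.26 -0.92  2.09  0.26  0.9   1.33] t 11.0
shift [0.0005 0.0032 0.154 ] turn [-0.01  0.04 -0.07] | other [1.000e-01 0.000e+00 1.799e+02] q [ 0.65  0.26 -0.92  2.09  0.26  0.9   1.33] t 11.0
```

View pics/w6.png

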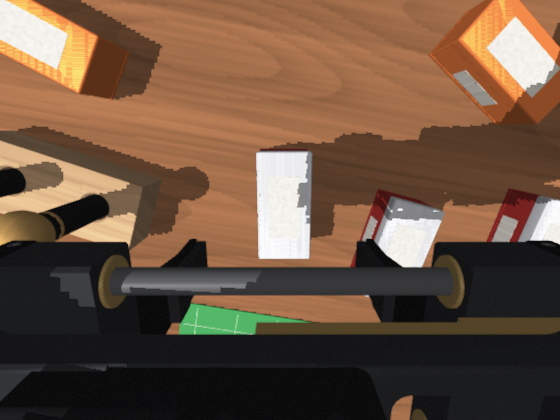

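>>> carry_out:
  steps:
    - [0.001, 0.002, 0.04, 0, 0, 0]
    - [0.001, 0.002, 0.08, 0, 0, 0]
    - [0.001, 0.002, 0.12, 0, 0, 0]
    - [0.001, 0.002, 0.145, 0, 0, 0]
    - [0.001, 0.002, 0.152, 0, 0, 0]
    - [0.001, 0.002, 0.152, 0, 0, 0]

```text
time: 11.6
tcp_pos: [0.436, 0.0265, 0.0136]
tcp_rot: [0.274, -3.129, 0.0]
wrist_force: [0.9, 1.2, 0.0]
grip_width: 0.087
```

>>> carry_out:
  steps:
    - [0, 0, 0, 0, 0, 0]
    - [0, 0, 0, 0, 0, 0]
    - [0, 0, 0, 0, 0, 0]
    - [0, 0, 0, 0, 0, 0]
    - [0, 0, 0, 0, 0, 0]
    - [0, 0, 0, 0, 0, 0]
    - [0, 0, 0, 0, 0, 0]
    - [0, 0, 0, 0, 0, 0]
  jaw: 255

```text
time: 12.4
tcp_pos: [0.4359, 0.0265, 0.0138]
tcp_rot: [-0.274, 3.129, -0.0]
wrist_force: [-0.9, -0.0, 5.2]
grip_width: 0.0495
```

>>> carry_out:
  steps:
    - [0, 0, -0.03, 0, 0, 0]
    - [0, 0, -0.06, 0, 0, 0]
    - [0, 0, -0.08, 0, 0, 0]
    - [0, 0, -0.08, 0, 0, 0]
    - [0, 0, -0.08, 0, 0, 0]
    - [0, 0, -0.08, 0, 0, 0]

```text
time: 13.0
tcp_pos: [0.4344, 0.0259, 0.0922]
tcp_rot: [0.274, -3.127, -0.0]
wrist_force: [-0.7, -0.1, -3.6]
grip_width: 0.0497
```

```bash
cat > rd.py <<'E'
from h import *
T=[];F=[]
for i in range(3):
    s=observe(); A=R.from_rotvec(s["tcp_rot"]); T.append(A.inv().apply(s["torque"])); F.append(A.inv().apply(s["wrist_force"]))
    if i<2: read_camera("wrist")
print("tool torque",np.round(T,3).tolist(),"force",np.round(F,2).tolist(),np.round(s["tcp_pos"],4),s["grip_width"],s["time"])
E
python3 rd.py
```

```text
tool torque [[-0.051, -0.185, 0.003], [-0.077, -0.119, -0.009], [-0.084, -0.208, -0.059]] force [[0.67, -0.0, 3.58], [0.04, 0.56, 3.41], [-0.31, -0.61, 3.17]] [0.4347 0.0262 0.0923] 0.049385511668906694 13.1
```

>>> carry_out:
  steps:
    - [0, 0, 0, 0, 8, 0]
    - [0, 0, 0, 0, 14, 0]
    - [0, 0, 0, 0, 14, 0]
    - [0, 0, 0, 0, 14, 0]
    - [0, 0, 0, 0, 14, 0]
    - [0, 0, 0, 0, 6, 0]
    - [0, 0, 0, 0, 2, 0]
    - [0, 0, 0, 0, 2, 0]

```text
time: 13.9
tcp_pos: [0.432, 0.0249, 0.0936]
tcp_rot: [0.272, -3.093, 0.01]
wrist_force: [0.1, -1.0, -4.5]
grip_width: 0.0496
```

```bash
python3 rd.py
```

```text
tool torque [[-0.099, -0.224, -0.049], [-0.119, -0.238, 0.013], [-0.115, -0.272, 0.008]] force [[-0.1, -1.04, 4.52], [0.08, -0.08, 3.73], [-0.96, -0.31, 3.74]] [0.4354 0.0257 0.094 ] 0.04988968546363675 14.0
```

>>> carry_out:
  steps:
    - [0, 0, 0, 0, -8, 0]
    - [0, 0, 0, 0, -16, 0]
    - [0, 0, 0, 0, -16, 0]
    - [0, 0, 0, 0, -16, 0]
    - [0, 0, 0, 0, -16, 0]
    - [0, 0, 0, 0, -9, 0]
    - [0, 0, 0, 0, -4, 0]
    - [0, 0, 0, 0, -4, 0]

```text
time: 14.8
tcp_pos: [0.4409, 0.028, 0.0945]
tcp_rot: [-0.27, 3.091, 0.011]
wrist_force: [0.8, 0.4, -3.6]
grip_width: 0.05
```

```bash
python3 rd.py
```

```text
tool torque [[-0.084, -0.183, 0.004], [-0.017, -0.071, -0.017], [-0.073, 0.064, 0.052]] force [[-0.75, 0.28, 3.68], [0.66, -0.5, 3.04], [0.22, -0.2, 3.73]] [0.4366 0.0269 0.0934] 0.04976604516579744 14.9
```

```bash
sed -i 's/range(3)/range(9)/;s/i<2/i<8/' rd.py; sed -i 's/^print.*/T=np.array(T); print("Ty",T[:,1].round(3),"mean",T.mean(0).round(3),"sem",(T.std(0)\/3).round(3),np.mean(F,0).round(2),np.round(s["tcp_rot"],3),s["time"])/' rd.py; python3 rd.py
```

```text
Ty [ 0.064 -0.031 -0.084 -0.055 -0.033 -0.06  -0.069 -0.048 -0.095] mean [-0.086 -0.046  0.019] sem [0.005 0.015 0.009] [ 0.1  -0.05  3.51] [-0.271  3.095  0.004] 15.3
```

>>> carry_out:
  steps:
    - [0, 0, 0, 0, 8, 0]
    - [0, 0, 0, 0, 16, 0]
    - [0, 0, 0, 0, 18, 0]
    - [0, 0, 0, 0, 18, 0]
    - [0, 0, 0, 0, 18, 0]
    - [0, 0, 0, 0, 10, 0]
    - [0, 0, 0, 0, 4, 0]
    - [0, 0, 0, 0, 4, 0]

```text
time: 16.1
tcp_pos: [0.4311, 0.0247, 0.0936]
tcp_rot: [0.272, -3.092, 0.012]
wrist_force: [-0.8, -0.5, -3.5]
grip_width: 0.0496
```

```bash
python3 rd.py
```

```text
Ty [-0.135 -0.251 -0.304 -0.259 -0.241 -0.182 -0.259 -0.254 -0.238] mean [-0.071 -0.236 -0.016] sem [0.006 0.015 0.008] [-0.29 -0.06  3.11] [ 0.271 -3.095  0.004] 16.5
```

>>> carry_out:
  steps:
    - [0, 0, 0, 0, 6, 0]
    - [0, 0, 0, 0, 12, 0]
    - [0, 0, 0, 0, 12, 0]
    - [0, 0, 0, 0, 12, 0]

```text
time: 16.9
tcp_pos: [0.4358, 0.0268, 0.093]
tcp_rot: [0.254, -2.887, 0.03]
wrist_force: [-0.8, 0.1, -4.2]
grip_width: 0.0497
```

```bash
python3 rd.py
```

```text
Ty [-0.58  -0.557 -0.551 -0.618 -0.609 -0.597 -0.588 -0.589 -0.62 ] mean [-0.064 -0.59  -0.016] sem [0.01  0.008 0.009] [-0.7  -0.13  3.53] [ 0.253 -2.888  0.032] 17.3
```

>>> carry_out:
  steps:
    - [0, 0, 0, 0, -8, 0]
    - [0, 0, 0, 0, -14, 0]
    - [0, 0, 0, 0, -14, 0]
    - [0, 0, 0, 0, -14, 0]

```text
time: 17.7
tcp_pos: [0.4359, 0.0259, 0.094]
tcp_rot: [0.273, -3.129, 0.002]
wrist_force: [0.5, -0.1, -3.5]
grip_width: 0.0499
```

```bash
python3 rd.py
```

```text
Ty [-0.237 -0.17  -0.179 -0.174 -0.146 -0.134 -0.126 -0.124 -0.196] mean [-0.081 -0.165  0.011] sem [0.004 0.012 0.008] [ 0.06 -0.17  3.42] [ 2.750e-01 -3.129e+00 -1.000e-03] 18.1
```

>>> carry_out:
  steps:
    - [0, 0, 0, 0, -8, 0]
    - [0, 0, 0, 0, -14, 0]
    - [0, 0, 0, 0, -14, 0]
    - [0, 0, 0, 0, -14, 0]

```text
time: 18.5
tcp_pos: [0.4361, 0.0262, 0.0939]
tcp_rot: [-0.253, 2.888, 0.03]
wrist_force: [1.2, 0.7, -3.4]
grip_width: 0.0496
```

```bash
python3 rd.py
```

```text
Ty [0.274 0.261 0.254 0.274 0.291 0.298 0.331 0.353 0.312] mean [-0.069  0.294  0.012] sem [0.01  0.01  0.011] [0.85 0.37 3.59] [-0.253  2.887  0.032] 18.9
```

>>> carry_out:
  steps:
    - [0, 0, 0, 0, 8, 0]
    - [0, 0, 0, 0, 14, 0]
    - [0, 0, 0, 0, 14, 0]
    - [0, 0, 0, 0, 14, 0]

```text
time: 19.3
tcp_pos: [0.4355, 0.0265, 0.0931]
tcp_rot: [-0.275, 3.129, 0.001]
wrist_force: [-0.7, 0.8, -3.3]
grip_width: 0.0498
```

```bash
python3 rd.py
```

```text
Ty [-0.044 -0.19  -0.13  -0.145 -0.115 -0.178 -0.172 -0.152 -0.113] mean [-0.07  -0.137 -0.011] sem [0.008 0.014 0.015] [-0.11  0.02  3.53] [-2.740e-01  3.129e+00 -1.000e-03] 19.7
```

```bash
cat > tr.py <<'E'
from h import *
T=[]
for i in range(16):
    s=observe(); T.append(R.from_rotvec(s["tcp_rot"]).inv().apply(s["torque"])[1]); read_camera("wrist")
T=np.array(T); print(T.round(2),"early",T[1:5].mean().round(3),"late",T[8:].mean().round(3),"ang",np.round(s["tcp_rot"],3),s["time"])
E
```

>>> carry_out:
  steps:
    - [0, 0, 0, 0, 4, 0]
    - [0, 0, 0, 0, 4, 0]
    - [0, 0, 0, 0, 4, 0]
    - [0, 0, 0, 0, 4, 0]
    - [0, 0, 0, 0, 4, 0]
    - [0, 0, 0, 0, 4, 0]
    - [0, 0, 0, 0, 4, 0]
    - [0, 0, 0, 0, -4.5, 0]

```text
time: 20.5
tcp_pos: [0.4405, 0.0279, 0.0942]
tcp_rot: [-0.266, 3.044, 0.018]
wrist_force: [-0.2, 0.1, -2.7]
grip_width: 0.0498
```

```bash
python3 tr.py
```

```text
[-0.08  0.98  0.1  -0.01 -0.11 -0.06 -0.01 -0.01  0.03  0.02 -0.01 -0.01
  0.01 -0.03 -0.03 -0.01] early 0.241 late -0.004 ang [-0.268  3.052  0.011] 21.25
```

>>> carry_out:
  steps:
    - [0, 0, 0, 0, 8.5, 0]

```text
time: 21.4
tcp_pos: [0.4302, 0.0244, 0.093]
tcp_rot: [0.269, -3.051, 0.017]
wrist_force: [0.6, -0.5, -4.1]
grip_width: 0.0499
```

```bash
python3 tr.py
```

```text
[-0.33 -1.48 -0.45 -0.24 -0.23 -0.26 -0.26 -0.25 -0.25 -0.27 -0.28 -0.28
 -0.3  -0.33 -0.26 -0.3 ] early -0.6 late -0.285 ang [ 0.268 -3.061  0.01 ] 22.15
```

```bash
python3 - <<'E'
from h import *
go(.4359,.0265,.0938,100); go(.4359,.0265,.0148,100)
E
```

```text
shift [-0.0002  0.0002 -0.0001] turn [-0.01 -3.98  0.03] | other [   6.3   -0.  -179.9] q [ 0.56  0.43 -0.87  2.12  0.42  0.85  1.17] t 22.2
shift [-0.0057  0.0002  0.0787] turn [-0.01 -3.98  0.03] | other [   6.3   -0.  -179.9] q [ 0.56  0.43 -0.87  2.12  0.42  0.85  1.17] t 22.2
```

Silent tin. Level, lower, release; then rise and head to the middle tin (463,147).

>>> carry_out:
  steps:
    - [0, 0, 0, 0, -4, 0]
    - [0, 0, 0, 0, -4, 0]
    - [0, 0, 0, 0, -4, 0]

```text
time: 22.5
tcp_pos: [0.4355, 0.026, 0.0937]
tcp_rot: [0.274, -3.129, 0.001]
wrist_force: [0.7, 0.3, -3.3]
grip_width: 0.0496
```

>>> carry_out:
  steps:
    - [0, 0, 0.03, 0, 0, 0]
    - [0, 0, 0.06, 0, 0, 0]
    - [0, 0, 0.073, 0, 0, 0]
    - [0, 0, 0.077, 0, 0, 0]
    - [0, 0, 0.079, 0, 0, 0]
    - [0, 0, 0.079, 0, 0, 0]

```text
time: 23.1
tcp_pos: [0.4366, 0.0266, 0.015]
tcp_rot: [-0.274, 3.129, 0.0]
wrist_force: [1.4, 0.3, -2.8]
grip_width: 0.0497
```

>>> carry_out:
  steps:
    - [0, 0, 0, 0, 0, 0]
    - [0, 0, 0, 0, 0, 0]
    - [0, 0, 0, 0, 0, 0]
    - [0, 0, 0, 0, 0, 0]
    - [0, 0, 0, 0, 0, 0]
  jaw: 0

```text
time: 23.6
tcp_pos: [0.4359, 0.0263, 0.0148]
tcp_rot: [-0.274, 3.129, -0.0]
wrist_force: [-0.3, 0.0, 0.1]
grip_width: 0.0813
```

>>> carry_out:
  steps:
    - [0, 0, -0.04, 0, 0, 0]
    - [0, 0, -0.08, 0, 0, 0]
    - [0, 0, -0.12, 0, 0, 0]
    - [0, 0, -0.14, 0, 0, 0]
    - [0, 0, -0.14, 0, 0, 0]

```text
time: 24.1
tcp_pos: [0.4378, 0.0265, 0.1573]
tcp_rot: [-0.273, 3.123, -0.003]
wrist_force: [-0.1, 0.7, 0.5]
grip_width: 0.0862
```

```bash
python3 tin.py .436 .0265 100 w7; python3 - <<'E'
from h import *
go(.463,.147,.15,85)
E
```

```text
((437.4216613769531, 27.081371307373047), (104.6669692993164, 51.065494537353516), 9.99022102355957) 6096 0.05376811993069544
shift [0.0008 0.0008 0.1436] turn [-0.09  0.15 -0.02] | other [2.0e-01 1.0e-01 1.8e+02] q [ 0.68  0.29 -0.97  2.11  0.31  0.89  1.28] t 24.15
shift [-0.0007  0.0011  0.1436] turn [-0.09  0.15 -0.02] | other [2.0e-01 1.0e-01 1.8e+02] q [ 0.68  0.29 -0.97  2.11  0.31  0.89  1.28] t 24.15
shift [-0.0471  0.1145  0.0055] turn [-0.07  0.16 14.98] | other [-2.00e-01 -1.00e-01 -1.65e+02] q [ 0.68  0.29 -0.97  2.11  0.31  0.89  1.28] t 24.15
```

>>> carry_out:
  steps:
    - [-0.015, 0.04, 0, 0, 0, 5]
    - [-0.032, 0.08, 0, 0, 0, 10]
    - [-0.047, 0.1145, 0.005, 0, 0, 15]
    - [-0.047, 0.1145, 0.005, 0, 0, 15]
    - [-0.047, 0.1145, 0.005, 0, 0, 15]
    - [-0.047, 0.1145, 0.005, 0, 0, 15]

```text
time: 24.75
tcp_pos: [0.4613, 0.1457, 0.1484]
tcp_rot: [-0.137, -3.136, 0.003]
wrist_force: [-0.0, -0.2, 0.0]
grip_width: 0.0869
```

```bash
python3 tin.py .463 .147 85 w8
```

```text
((462.3963317871094, 149.7567138671875), (51.016448974609375, 101.52484130859375), 84.72346496582031) 6275 0.05375203918737076
shift [-0.0015  0.0019  0.1367] turn [-0.09 -0.09 -0.07] | other [-1.000e-01  1.000e-01  1.799e+02] q [ 0.33  0.37 -0.88  2.02  0.37  0.91  0.74] t 24.8
shift [-0.0007  0.0046  0.1367] turn [-0.09 -0.09 -0.07] | other [-1.000e-01  1.000e-01  1.799e+02] q [ 0.33  0.37 -0.88  2.02  0.37  0.91  0.74] t 24.8
```

>>> carry_out:
  steps:
    - [-0.001, 0.003, 0.04, 0, 0, 0]
    - [-0.001, 0.003, 0.08, 0, 0, 0]
    - [-0.001, 0.003, 0.115, 0, 0, 0]
    - [-0.001, 0.003, 0.13, 0, 0, 0]
    - [-0.001, 0.003, 0.135, 0, 0, 0]
    - [-0.001, 0.003, 0.135, 0, 0, 0]

```text
time: 25.4
tcp_pos: [0.4638, 0.1498, 0.0149]
tcp_rot: [0.138, 3.138, 0.0]
wrist_force: [0.4, -0.4, -0.8]
grip_width: 0.0869
```

>>> carry_out:
  steps:
    - [0, 0, 0, 0, 0, 0]
    - [0, 0, 0, 0, 0, 0]
    - [0, 0, 0, 0, 0, 0]
    - [0, 0, 0, 0, 0, 0]
    - [0, 0, 0, 0, 0, 0]
    - [0, 0, 0, 0, 0, 0]
    - [0, 0, 0, 0, 0, 0]
    - [0, 0, 0, 0, 0, 0]
  jaw: 255

```text
time: 26.2
tcp_pos: [0.4634, 0.1498, 0.0148]
tcp_rot: [0.137, 3.139, -0.001]
wrist_force: [-1.6, -2.4, 4.4]
grip_width: 0.05
```

>>> carry_out:
  steps:
    - [0, 0, -0.03, 0, 0, 0]
    - [0, 0, -0.06, 0, 0, 0]
    - [0, 0, -0.08, 0, 0, 0]
    - [0, 0, -0.08, 0, 0, 0]
    - [0, 0, -0.08, 0, 0, 0]

```text
time: 26.7
tcp_pos: [0.4627, 0.1496, 0.0937]
tcp_rot: [-0.137, -3.138, 0.001]
wrist_force: [-0.1, -0.5, -3.9]
grip_width: 0.0495
```

>>> carry_out:
  steps:
    - [0, 0, 0, 0, 4, 0]
    - [0, 0, 0, 0, 4, 0]
    - [0, 0, 0, 0, 4, 0]
    - [0, 0, 0, 0, 4, 0]
    - [0, 0, 0, 0, 4, 0]
    - [0, 0, 0, 0, 4, 0]
    - [0, 0, 0, 0, 4, 0]
    - [0, 0, 0, 0, -4.5, 0]

```text
time: 27.5
tcp_pos: [0.4678, 0.1502, 0.0943]
tcp_rot: [0.141, 3.056, 0.001]
wrist_force: [1.6, 1.0, -4.2]
grip_width: 0.0502
```

```bash
python3 tr.py
```

```text
[-0.2   0.95  0.29  0.01 -0.04  0.01  0.06 -0.01  0.    0.06  0.01  0.09
  0.01  0.06  0.03  0.  ] early 0.304 late 0.033 ang [ 0.133  3.06  -0.005] 28.25
```

>>> carry_out:
  steps:
    - [0, 0, 0, 0, 8.5, 0]

```text
time: 28.4
tcp_pos: [0.458, 0.1504, 0.0947]
tcp_rot: [-0.122, -3.064, 0.002]
wrist_force: [-0.5, 0.6, -4.8]
grip_width: 0.0499
```

```bash
python3 tr.py; python3 -c "
from h import *
go(.463,.1485,.0938,85)"
```

```text
[-0.29 -1.37 -0.42 -0.26 -0.21 -0.27 -0.26 -0.29 -0.25 -0.31 -0.3  -0.3
 -0.29 -0.29 -0.31 -0.24] early -0.567 late -0.288 ang [-0.133 -3.069 -0.004] 29.15
shift [ 0.0001 -0.0017  0.0009] turn [-0.01 -3.98  0.03] | other [   6.2   -0.  -179.9] q [ 0.28  0.49 -0.84  2.02  0.42  0.88  0.69] t 29.2
```

>>> carry_out:
  steps:
    - [0, 0, 0, 0, -4, 0]
    - [0, 0, 0, 0, -4, 0]
    - [0, 0, 0, 0, -4, 0]

```text
time: 29.5
tcp_pos: [0.4632, 0.1501, 0.0947]
tcp_rot: [-0.135, -3.138, 0.001]
wrist_force: [0.9, -0.7, -4.5]
grip_width: 0.0495
```

>>> carry_out:
  steps:
    - [0, 0, 0.03, 0, 0, 0]
    - [0, 0, 0.06, 0, 0, 0]
    - [0, 0, 0.073, 0, 0, 0]
    - [0, 0, 0.077, 0, 0, 0]
    - [0, 0, 0.079, 0, 0, 0]
    - [0, 0, 0.079, 0, 0, 0]

```text
time: 30.1
tcp_pos: [0.4642, 0.1506, 0.0163]
tcp_rot: [0.136, 3.137, 0.001]
wrist_force: [0.2, 0.4, -3.4]
grip_width: 0.0498
```

>>> carry_out:
  steps:
    - [0, 0, 0, 0, 0, 0]
    - [0, 0, 0, 0, 0, 0]
    - [0, 0, 0, 0, 0, 0]
    - [0, 0, 0, 0, 0, 0]
    - [0, 0, 0, 0, 0, 0]
  jaw: 0

```text
time: 30.6
tcp_pos: [0.4636, 0.1502, 0.0159]
tcp_rot: [0.136, 3.138, 0.0]
wrist_force: [0.4, -0.0, 0.3]
grip_width: 0.0813
```

>>> carry_out:
  steps:
    - [0, 0, -0.04, 0, 0, 0]
    - [0, 0, -0.08, 0, 0, 0]
    - [0, 0, -0.12, 0, 0, 0]
    - [0, 0, -0.14, 0, 0, 0]
    - [0, 0, -0.14, 0, 0, 0]

```text
time: 31.1
tcp_pos: [0.4653, 0.151, 0.1586]
tcp_rot: [0.137, 3.132, 0.002]
wrist_force: [-0.1, 0.8, 0.7]
grip_width: 0.0869
```

```bash
python3 tin.py .463 .1498 85 w9; python3 - <<'E'
from h import *
go(.437,.292,.15,86)
E
```

```text
((464.44354248046875, 150.9322509765625), (51.06531524658203, 103.92198944091797), 84.83503723144531) 6036 0.05373479454874441
shift [ 0.0014 -0.0005  0.1447] turn [0.01 0.17 0.  ] | other [  -0.3    0.  -180. ] q [ 0.34  0.37 -0.9   2.    0.36  0.93  0.74] t 31.15
shift [1.000e-04 7.000e-04 1.447e-01] turn [0.01 0.17 0.  ] | other [  -0.3    0.  -180. ] q [ 0.34  0.37 -0.9   2.    0.36  0.93  0.74] t 31.15
shift [0.0393 0.1389 0.0066] turn [ 0.01  0.17 -1.  ] | other [  0.3  -0.  179. ] q [ 0.34  0.37 -0.9   2.    0.36  0.93  0.74] t 31.15
```

>>> carry_out:
  steps:
    - [0.013, 0.045, 0, 0, 0, 0]
    - [0.026, 0.09, 0, 0, 0, 0]
    - [0.036, 0.125, 0.005, 0, 0, -1]
    - [0.039, 0.139, 0.006, 0, 0, -1]
    - [0.039, 0.139, 0.006, 0, 0, -1]
    - [0.039, 0.139, 0.006, 0, 0, -1]

```text
time: 31.75
tcp_pos: [0.436, 0.2909, 0.1482]
tcp_rot: [-0.109, -3.138, 0.003]
wrist_force: [-0.5, 0.2, 0.6]
grip_width: 0.087
```

```bash
python3 tin.py .437 .292 87 w10
```

```text
((436.50579833984375, 294.9621276855469), (50.70842742919922, 103.24993896484375), 87.56237030029297) 6395 0.0537802702556856
shift [-0.0006  0.002   0.1365] turn [-0.13 -0.08 -1.04] | other [-1.00e-01  2.00e-01  1.79e+02] q [ 0.02  0.45 -0.88  1.93  0.42  0.96  0.44] t 31.8
shift [0.0002 0.005  0.1365] turn [-0.13 -0.08 -1.04] | other [-1.00e-01  2.00e-01  1.79e+02] q [ 0.02  0.45 -0.88  1.93  0.42  0.96  0.44] t 31.8
```

>>> carry_out:
  steps:
    - [0, 0.003, 0.04, 0, 0, -1.2]
    - [0, 0.003, 0.08, 0, 0, -1.2]
    - [0, 0.003, 0.115, 0, 0, -1.2]
    - [0, 0.003, 0.13, 0, 0, -1.2]
    - [0, 0.003, 0.135, 0, 0, -1.2]
    - [0, 0.003, 0.135, 0, 0, -1.2]

```text
time: 32.4
tcp_pos: [0.4373, 0.2947, 0.0149]
tcp_rot: [0.077, 3.14, 0.0]
wrist_force: [0.1, -1.1, -0.2]
grip_width: 0.0869
```

>>> carry_out:
  steps:
    - [0, 0, 0, 0, 0, 0]
    - [0, 0, 0, 0, 0, 0]
    - [0, 0, 0, 0, 0, 0]
    - [0, 0, 0, 0, 0, 0]
    - [0, 0, 0, 0, 0, 0]
    - [0, 0, 0, 0, 0, 0]
    - [0, 0, 0, 0, 0, 0]
    - [0, 0, 0, 0, 0, 0]
  jaw: 255

```text
time: 33.2
tcp_pos: [0.4368, 0.295, 0.0148]
tcp_rot: [0.076, 3.14, -0.001]
wrist_force: [-0.8, -0.5, 3.6]
grip_width: 0.0496
```

>>> carry_out:
  steps:
    - [0, 0, -0.03, 0, 0, 0]
    - [0, 0, -0.06, 0, 0, 0]
    - [0, 0, -0.08, 0, 0, 0]
    - [0, 0, -0.08, 0, 0, 0]
    - [0, 0, -0.08, 0, 0, 0]

```text
time: 33.7
tcp_pos: [0.4364, 0.2942, 0.0936]
tcp_rot: [-0.077, -3.14, 0.002]
wrist_force: [-0.8, -0.4, -5.0]
grip_width: 0.0496
```

>>> carry_out:
  steps:
    - [0, 0, 0, 0, 4, 0]
    - [0, 0, 0, 0, 4, 0]
    - [0, 0, 0, 0, 4, 0]
    - [0, 0, 0, 0, 4, 0]
    - [0, 0, 0, 0, 4, 0]
    - [0, 0, 0, 0, 4, 0]
    - [0, 0, 0, 0, 4, 0]
    - [0, 0, 0, 0, -4.5, 0]

```text
time: 34.5
tcp_pos: [0.4413, 0.2944, 0.0937]
tcp_rot: [0.086, 3.059, 0.001]
wrist_force: [0.3, 0.2, -4.7]
grip_width: 0.0497
```

```bash
python3 tr.py
```

```text
[-0.05  0.89  0.16  0.01 -0.02 -0.09 -0.35 -0.11 -0.1  -0.07 -0.06 -0.04
 -0.04 -0.08 -0.05 -0.07] early 0.261 late -0.063 ang [ 7.500e-02  3.062e+00 -3.000e-03] 35.25
```

>>> carry_out:
  steps:
    - [0, 0, 0, 0, 8.5, 0]

```text
time: 35.4
tcp_pos: [0.4314, 0.2959, 0.0952]
tcp_rot: [-0.06, -3.067, 0.002]
wrist_force: [-1.5, 0.8, -3.5]
grip_width: 0.0498
```

```bash
python3 tr.py; python3 -c "
from h import *
go(.4365,.294,.0938,88)"
```

```text
[ 0.02 -1.18 -0.49 -0.25 -0.22 -0.2  -1.79 -0.2  -0.19 -0.16 -0.24 -0.2
 -0.21 -0.24 -0.23 -0.19] early -0.535 late -0.207 ang [-7.400e-02 -3.071e+00 -2.000e-03] 36.15
shift [ 0.0001 -0.001   0.0008] turn [ 0.02 -3.98 -0.76] | other [ -6.2  -0.  179.1] q [-0.01  0.56 -0.85  1.93  0.45  0.92  0.44] t 36.2
```

The third tin rattles: torque spikes about 0.3 s after the tilt, and a static difference of 0.14 N·m against about 0.3 for the silent tins. Two more shakes, then carry it to the mat.

>>> carry_out:
  steps:
    - [0, 0, -0.02, 0, -8, 0]
    - [0, 0, -0.04, 0, -12, 0]
    - [0, 0, -0.06, 0, -12, 0]
    - [0, 0, -0.066, 0, -12, 0]
    - [0, 0, -0.066, 0, -4, 0]
    - [0, 0, -0.066, 0, 2, 0]
    - [0, 0, -0.066, 0, 2, 0]
    - [0, 0, -0.066, 0, -4, 0]

```text
time: 37.0
tcp_pos: [0.4448, 0.2935, 0.1585]
tcp_rot: [0.087, 3.139, 0.003]
wrist_force: [-0.3, 0.6, -3.4]
grip_width: 0.0497
```

>>> carry_out:
  steps:
    - [0, 0, 0, 0, 0, 0]
    - [0, 0, 0, 0, 0, 0]
    - [0, 0, 0, 0, 0, 0]

```text
time: 37.3
tcp_pos: [0.4415, 0.2947, 0.1604]
tcp_rot: [-0.076, -3.141, 0.0]
wrist_force: [-0.1, -0.1, -3.1]
grip_width: 0.05
```

```bash
python3 -c "
from h import *
go(.668,.045,.155,88)"
```

```text
shift [-0.2384 -0.2384  0.0055] turn [-0.02 -0.01 -0.78] | other [ -0.    0.  179.2] q [ 0.02  0.44 -0.88  1.91  0.4   0.98  0.48] t 37.3
```

>>> carry_out:
  steps:
    - [-0.01, -0.01, 0, 0, 0, 0]
    - [-0.03, -0.03, 0, 0, 0, 0]
    - [-0.055, -0.055, 0, 0, 0, 0]
    - [-0.08, -0.08, 0, 0, 0, 0]
    - [-0.105, -0.105, 0, 0, 0, 0]
    - [-0.13, -0.13, 0, 0, 0, 0]
    - [-0.155, -0.155, 0, 0, 0, 0]
    - [-0.18, -0.18, 0, 0, 0, 0]

```text
time: 38.1
tcp_pos: [0.6141, 0.103, 0.16]
tcp_rot: [-0.08, -3.14, 0.001]
wrist_force: [-0.5, -0.6, -2.9]
grip_width: 0.0497
```

>>> carry_out:
  steps:
    - [-0.02, -0.02, 0, 0, 0, 0]
    - [-0.037, -0.037, 0.003, 0, 0, 0]
    - [-0.05, -0.05, 0.005, 0, 0, 0]
    - [-0.058, -0.058, 0.005, 0, 0, 0]
    - [-0.058, -0.058, 0.005, 0, 0, 0]
    - [-0.058, -0.058, 0.005, 0, 0, 0]
    - [-0.058, -0.058, 0.005, 0, 0, 0]
    - [-0.058, -0.058, 0.005, 0, 0, 0]

```text
time: 38.9
tcp_pos: [0.6669, 0.047, 0.1558]
tcp_rot: [0.072, 3.141, 0.0]
wrist_force: [-0.2, 0.2, -3.6]
grip_width: 0.05
```

```bash
python3 - <<'E'
from h import *
s=observe(); print(np.round(s["tcp_pos"],4),np.round(s["tcp_rot"],3),np.round(s["wrist_force"],1),s["grip_width"],np.abs(s["joint_vel"]).max())
for n in("top","scene"):
    p=read_camera(n); c=cloud(p); save(p,n+"_end")
    for o in("tin_a","mat"):
      for d in silhouettes(o,p):
        q=c[d["pixels"]&(p["z_map"]>0)]
        if len(q)<20 : continue
        zt=np.percentile(q[:,2],90); t=q[q[:,2]>zt-.008]; r=cv2.minAreaRect((t[:,:2]*1000).astype(np.float32))
        print(n,o,round(d["p"],2),zt.round(3),np.percentile(q[:,2],2).round(3),np.round(r[0]),np.round(r[1]),round(r[2]))
    q=c[(np.hypot(c[...,0]-.456,c[...,1]+.232)<.025)&(c[...,2]>.06)&(c[...,2]<.2)]; print("handle",len(q),q.max(0).round(3) if len(q) else 0)
a=cv2.imread('pics/top_end.png')[110:300,90:450]; b=cv2.imread('pics/scene_end.png')[80:370,110:440]
k=np.zeros((600,570,3),np.uint8); k[:300]=cv2.resize(a,(570,300)); k[300:,:341]=cv2.resize(b,(341,300)); cv2.imwrite('pics/c_end.png',k)
E
```

```text
[0.6669 0.047  0.1558] [0.072 3.141 0.   ] [-0.2  0.2 -3.6] 0.04999444262615994 0.004750800482976205
top tin_a 0.85 0.057 0.001 [274. 197.] [105.  51.] 60
top tin_a 0.81 0.058 0.001 [436.  23.] [105.  50.] 10
top tin_a 0.77 0.057 0.005 [255. 345.] [105.  51.] 71
top tin_a 0.58 0.197 0.0 [628.  44.] [49. 31.] 89
top tin_a 0.55 0.057 -0.0 [463. 146.] [ 51. 104.] 85
top mat 0.57 0.006 -0.004 [614.  59.] [266. 149.] 58
handle 0 0
scene tin_a 0.96 0.057 0.004 [438.  26.] [107.  53.] 11
scene tin_a 0.85 0.198 0.14 [682.  43.] [60. 81.] 81
scene tin_a 0.72 0.057 0.002 [ 373. -223.] [104. 157.] 69
scene tin_a 0.62 0.029 0.002 [567.  59.] [ 37. 330.] 58
scene tin_a 0.5 0.058 0.002 [272. 194.] [83. 57.] 60
scene mat 0.58 0.006 0.001 [668.  49.] [164. 244.] 0
handle 168 [ 0.473 -0.219  0.125]
```

View pics/c_end.png

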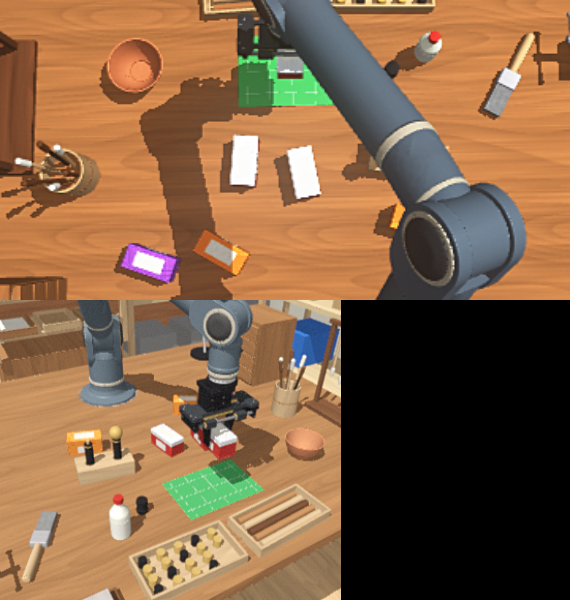

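The picture shows the tin gripped over the mat, about 14 cm up. Both silent tins stand in place at (244,160) and (302,172), and the handle stands in the bore at (88,452).

```bash
python3 -c "
from h import *
print(hand_in()); s=observe(); print(s['time'],np.round(s['tcp_pos'],4),s['grip_width'])"
```

```text
the job is handed in; nothing more can be done
None
the job is handed in; nothing more can be done
```

I finished the task and handed it in at about 39 s on the robot's clock. The hand-in reports no verdict.

- **Handle:** It stands released in the free bore. Its tip measured 123 mm above the bench against 122 mm expected, within about 2 mm of the bore axis. I felt an 18 N contact when it reached the floor. It slipped about 20 mm down in the grip when I lifted it, but stayed upright.
- **Silent tins:** I shook the tins by tilting them. The two at about y = 0.03 and y = 0.15 m showed no knock, only the same steady change in torque. Both stand upright and released, within about 2 mm of where they were.
- **Rattling tin:** The one at about y = 0.29 m knocked clearly about 0.3 s after each tilt. Its change in torque was also smaller than the silent tins', by the amount a ball rolling end to end would give.
- **End state:** That tin is held upright and still with its underside about 14 cm up and within about 5 mm of the mat's centre. The grip is 50 mm wide and the wrist carries 3.6 N.

**Checks that disagreed:** My first torque readings on the first tin were ambiguous, so I used a timed tilt test on all three. At the end the arm hid the handle from the top camera, so only the scene camera confirmed it. The networks gave a few false tin outlines, which I discarded against the picture.

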